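# Nip a plated rosette in the bench diameter gauge

### The arm

A 6-joint arm with a two-finger parallel gripper is mounted at the origin on the work surface. World frame = base frame: x ahead of the robot, y to its left, z up, the work surface at z = 0. Lengths are in m, angles in rad, forces in N, time in s.
With the tool pointing down it reaches from about 0.35 to 0.95 m from the base axis. Payload 17.4 kg.
Tool frame: the origin (TCP) lies midway between the tips of the shut fingers; the grasp point (between the pads) lies robot.grip_point_offset behind it (robot.grip_point_offset is the distance from the TCP to the grasp point, in m); z points along the fingers, y is the direction in which the jaws open and shut (so a half turn about z gives the same grasp; the last joint's range is limited). The gripper opens to 93 mm and grips with 3 to 60 N. Pads are 15 mm wide; open, the fingers measure 128 mm over their backs; the gripper's body (75 mm by 188 mm) begins 65 mm behind the grasp point.
Start: joints at [1.204, 0.116, 1.442, -0, 1.584, -0.038], TCP at [0.218, 0.639, 0.219] pointing down, gripper open.
Joint ranges: [-2.83, 2.83], [-0.83, 2.19], [0.07, 2.5], [-1.14, 4.28], [0.01, 3], [-2.97, 2.97]. Speed limits (rad/s): [1.89, 1.89, 2.22, 3.14, 3.14, 3.14].

### API

Orientations are given as [roll, pitch, yaw] about the fixed x, y, z axes, in that order (R = Rz(yaw) Ry(pitch) Rx(roll)).
In Python, from station import robot, viewer gives the robot as it stands.
- The arm moves only by the tool drive_tool, never from a script. Its argument "steps" is a list of rows, each a list of 3 entries, a list of its own where there are three numbers: the shift along the tool's x, y, z in m, then the turn, a rotation vector about the tool's x, y, z in rad, then the opening, from 0 (shut) to 1 (fully open). A call has 1 to 5 rows; each row is the pose to reach, as a shift and turn from the pose commanded when the call began, along the tool's axes at that moment; what a row does not reach only later rows make up. A row lasts 1/10 s, in which the tool goes at most 50 mm and 8.59 degrees, less where a joint would pass 70% of its speed; a pose out of reach is approached as far as the arm can. A call with a gripper value outside its range is refused whole. The fingers move at their own pace and stop on an object; "force" is the grip in N (left out, the last holds). Time passes only in rows, so rows that repeat a pose let the fingers close. It gives the time, the measured TCP pose, the force and the opening at its end, in the units of the state.
- robot.state(): the state, without advancing time (a new reading comes with each control period).
- viewer.snapshot(name): name is "scene" or "side" or "wrist"; returns a dict with "frame" (420x560x3 uint8, red, green, blue), "depth" (420x560 float32, m along the optical axis (not along the pixel's ray), 0 where there is no reading), "fov_y" (degrees; the focal length in pixels is half the picture's height over the tangent of half this angle, whatever the lens; pixels are square), "cx", "cy" (the principal point, pixels), "world_to_cam" (4x4, takes a point from world to camera coordinates). Camera axes: x right, y up, looking along -z (the intrinsics and any distortion apply to the point x, -y, -z); pixel columns grow to the right and rows downward; lengths in m; the calibration is good to about 2 mm. A picture is of the moment at which its call begins.
- robot.close_job(): hands the job in, once; it reports no verdict.
The state is a dict: "clock": time; "joint_positions": joint angles; "qd": joint speeds; "effort": joint torques, N m; "position": TCP position; "orientation": TCP orientation; "ft_force": force on the tool from outside, world axes, zero at the start; "torque": the same for the moment, N m; "finger_gap": opening from 0.0 (shut) to 1.0 (fully open).
Only numpy, scipy, OpenCV 4.12 (cv2) and the standard library are available. Lean on these libraries where they do the work, as an engineer would, in place of code of your own. Each camera call takes 0.05 s, during which the arm holds its last target.

### The job

Check the diameter of the plated rosette: lay it gently flat on the bed of the bench gauge, between the fixed anvil and the open jaw, and let go of it. Then roll the gauge's recessed thumbwheel with a fingertip, pressing lightly, on the bit of rim that shows, without pushing the jaw itself, until the jaw has pushed the rosette fully home against the anvil and nips it snugly but gently. Take the hand away, and leave the cup and the collar alone.

Things in the scene. Friction and masses are not known exactly. Their poses are not given: they have to be found in the camera images.
- rosette: loose brass-plated rosette, about 0.13 to 0.25 kg: a round flat flange 70 mm across and 6 mm thick with a solid round hub 34 mm across in the middle standing up from it; 30 mm high in all. Take it by the hub from above. Origin: centre of its underside, z up
- gauge: bench diameter gauge, fixed to the table: grey base 110 mm (x) by 300 mm (y from -160 to +140 mm), 25 mm high, its top is the bed. Anvil at the +y end, aluminium wheel housing at the -y end (67 mm in x, y from -150 to -60 mm, deck 60 mm above the table), the movable jaw between, guided along y. Origin: at table height on the line x = 0 through jaw, anvil and wheel; z up
- anvil (a point): middle of the flat measuring face of the fixed anvil, at bed level (gauge x = 0, y = +110 mm); axes as the gauge. The anvil is an upright steel block 60 mm wide (x), 20 mm tall above the bed; its face looks to -y
- bed (a point): point on the bed (25 mm above the table) at gauge x = 0, y = +62 mm; axes as the gauge. The fully open jaw's face is at gauge y = +4 mm, so this is near the middle of the gap; lay the rosette at about the middle of the gap
- slot (a point): centre of the slot in the housing's deck, at deck level (60 mm above the table; gauge x = 0, y = -105 mm). A black ribbed thumbwheel, 50 mm across, 14 mm wide, axle along the gauge's x, shows through it. The worn rim runs out of true: its top stands 6.5 to 9.5 mm proud of the deck and rises or falls up to 1 mm in a 20 mm stroke, so follow it by feel. The wheel does not yield downwards
- jaw: the movable jaw: upright steel block 60 mm wide (x), 14 mm thick (y), 20 mm tall above the bed, with a rod behind. Origin: middle of its measuring face, at bed level; the face looks to gauge +y, axes as the gauge. Fully open at gauge y = +4 mm, starts at +4 to +16 mm, nips the rosette at +40 mm. Not to be pushed by hand; with over 20 N it would mark the rosette
- cup: bystander: loose brass-plated open cup, 60 mm across, 60 mm high. Origin: centre of its underside
- collar: bystander: loose brass-plated ring, 60 mm outside, 44 mm inside, 28 mm high. Origin: centre of its underside
- rim (a point): point 8 mm straight above the slot's centre, where the top of the wheel's rim is on average; fixed to the gauge. Rubbing the rim's top towards gauge +y closes the jaw, 0.8 mm per mm of rim; towards -y opens it. Drag at the rim about 2 N, more when the wheel stalls on the nipped rosette; it stays where left, so use several strokes. A press of 5 to 10 N is plenty, over 35 N too much
Not all that is in view belongs to the job. What is shaped like the rosette but blue is not meant.

How it is judged:
By the outcome, as a careful person would: the job done as asked, in the order asked, and still so for the second after the job is handed in, with the robot touching nothing.
It also fails if it takes over 61 s, if anything falls off the work surface, if the arm or the gripper's body presses on something with over 40 N, if the wrist force passes 120 N, or if a joint passes its speed limit or range.

## Working session

There is one attempt and no reset: what is moved stays moved. The work goes in short steps, Python scripts to look and compute and a tool call to move; the robot and the scene stay as the last step left them, time stands still between calls to the robot, and variables do not carry over. Pictures are saved under pics/ and viewed, and the job is handed in when it is done.

Besides the shell and the picture viewer there is one more tool, called after "Emit:" by a JSON object that holds its "method" and its "body". drive_tool: Moves the arm, as the interface text tells. Its arguments: {"type":"object","properties":{"steps":{"type":"array","items":{"type":"array"}},"force":{"type":"number"}},"required":["steps"]}

```bash
ls; mkdir -p pics
cat > h.py <<'E'
import numpy as np, cv2
from station import robot, viewer
def snap(n):
    s=viewer.snapshot(n); s['f']=210/np.tan(np.radians(s['fov_y'])/2); return s
def save(s,fn): cv2.imwrite('pics/'+fn,cv2.cvtColor(s['frame'],cv2.COLOR_RGB2BGR))
def ray(s,u,v):
    T=np.linalg.inv(s['world_to_cam']); d=np.array([(u-s['cx'])/s['f'],-(v-s['cy'])/s['f'],-1.])
    return T[:3,3],T[:3,:3]@d
def onz(s,u,v,z):
    o,d=ray(s,u,v); return o+d*(z-o[2])/d[2]
def dep(s,u,v):
    o,d=ray(s,u,v); return o+d*s['depth'][int(round(v)),int(round(u))]
def proj(s,p):
    q=s['world_to_cam']@np.append(p,1); return s['cx']+s['f']*q[0]/-q[2], s['cy']+s['f']*q[1]/q[2]
E
python3 - <<'E'
from h import *
for n in ['scene','side','wrist']:
    s=snap(n); save(s,n+'0.png'); print(n,s['fov_y'],s['cx'],s['cy'],[k for k in s], np.linalg.inv(s['world_to_cam'])[:3].round(3).tolist())
    np.savez('/tmp/'+n+'0.npz',**s)
print(robot.state(), robot.grip_point_offset)
E
```

```text
pics
scene 43.63738403675404 269.9636053819706 212.03044579702498 ['frame', 'depth', 'fov_y', 'cx', 'cy', 'world_to_cam', 'f'] [[0.37, -0.798, 0.476, 1.151], [0.929, 0.324, -0.178, -0.241], [-0.013, 0.508, 0.861, 1.076]]
side 43.527422858445604 281.9965672856382 208.46799811596998 ['frame', 'depth', 'fov_y', 'cx', 'cy', 'world_to_cam', 'f'] [[0.994, 0.055, -0.095, 0.451], [-0.109, 0.585, -0.804, -1.003], [0.011, 0.809, 0.587, 0.77]]
wrist 62.78958900785721 279.7425945246384 206.707613305519 ['frame', 'depth', 'fov_y', 'cx', 'cy', 'world_to_cam', 'f'] [[0.323, -0.903, -0.282, 0.139], [0.946, 0.308, 0.098, 0.666], [-0.001, -0.298, 0.954, 0.383]]
{'clock': 0.15, 'joint_positions': array([ 1.20419489e+00,  1.16385619e-01,  1.44211340e+00, -1.53841958e-05,
        1.58399567e+00, -3.78129441e-02]), 'qd': array([-0.0006036 , -0.00186448, -0.00205078, -0.00136398,  0.00132373,
       -0.00080987]), 'effort': array([ 3.28059177e-04, -7.21761847e+01, -6.22951913e+01,  7.81017775e-02,
        2.26037280e-02, -1.47460555e-04]), 'position': array([0.21792072, 0.63869097, 0.21806716]), 'orientation': array([-3.14069068e+00, -1.87286103e-05,  2.81280396e+00]), 'ft_force': array([-0.27555467,  0.39199693, -0.83058529]), 'torque': array([ 0.00302882,  0.01426968, -0.04632146]), 'finger_gap': 1.0007844768104976} 0.0188
```

View pics/scene0.png

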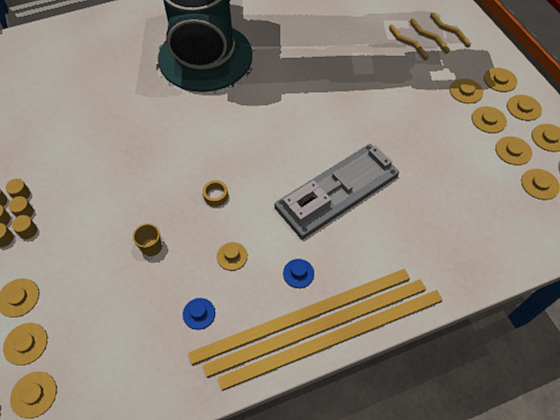

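View pics/side0.png

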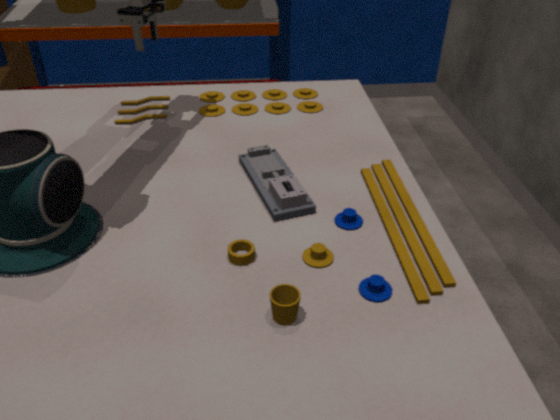

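View pics/wrist0.png

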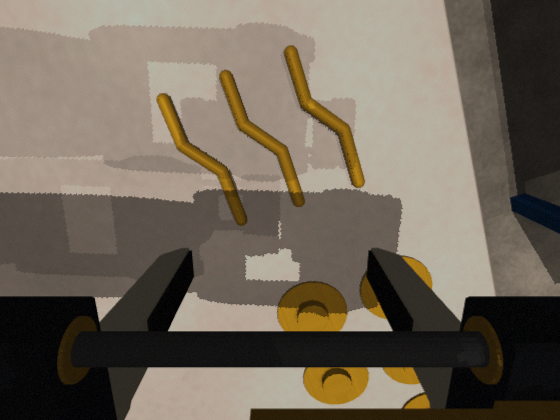

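The scene view shows the brass rosette at (232,256), the collar at (215,193), the cup at (147,240), and the gauge from (276,208) at the housing end to (398,176) at the anvil end. The side view shows the rosette at (318,256) and the housing at (288,192). Blue decoys are at (298,273) and (199,313). Next I'll measure positions.

```bash
cat > m.py <<'E'
from h import *
def load(n): return dict(np.load('/tmp/'+n+'0.npz'))
S=load('scene');D=load('side')
def brass(s,box):
    hsv=cv2.cvtColor(s['frame'],cv2.COLOR_RGB2HSV); m=cv2.inRange(hsv,(15,120,50),(35,255,255))
    n,l,st,c=cv2.connectedComponentsWithStats(m)
    out=[]
    for i in range(1,n):
        if st[i,4]>60: out.append((c[i].round(1).tolist(),st[i].tolist(), dep(s,*c[i]).round(3).tolist()))
    return out
for n,s in (('scene',S),('side',D)):
    print(n)
    for o in brass(s,0): print(o)
for (s,u,v,z) in [(S,232,251,.03),(D,318,248,.03)]: print(onz(s,u,v,z).round(4), dep(s,u,v))
for n,s,box in (('scene',S,(180,130,410,290)),('side',D,(190,130,380,330))):
    x0,y0,x1,y1=box
    im=cv2.resize(s['frame'][y0:y1,x0:x1],None,fx=3.4,fy=3.4,interpolation=cv2.INTER_CUBIC)[:600,:800]
    cv2.imwrite(f'pics/{n}_crop.png',cv2.cvtColor(im,cv2.COLOR_RGB2BGR))
    # heights of gauge from depth
E
python3 m.py
```

```text
scene
([450.8, 29.0], [431, 13, 40, 33, 212], [0.18, 0.706, 0.012])
([430.0, 35.1], [411, 19, 38, 34, 220], [0.176, 0.639, 0.008])
([408.7, 41.4], [390, 25, 38, 34, 222], [0.182, 0.563, 0.015])
([500.3, 79.3], [484, 68, 33, 24, 581], [0.409, 0.72, 0.015])
([466.0, 90.5], [450, 79, 33, 24, 610], [0.409, 0.611, 0.016])
([524.0, 107.2], [507, 95, 35, 26, 647], [0.518, 0.719, 0.016])
([488.8, 119.2], [472, 107, 35, 26, 678], [0.519, 0.61, 0.017])
([546.9, 136.7], [532, 124, 28, 27, 597], [0.625, 0.71, 0.02])
([513.5, 150.3], [496, 137, 36, 28, 761], [0.625, 0.613, 0.012])
([540.2, 183.7], [522, 169, 37, 31, 849], [0.736, 0.609, 0.018])
([20.5, 208.7], [6, 179, 31, 60, 1031], [0.349, -0.56, 0.038])
([215.0, 192.8], [203, 181, 25, 25, 359], [0.454, -0.122, -0.001])
([3.7, 224.1], [0, 190, 13, 57, 384], [0.356, -0.611, 0.01])
([147.5, 238.7], [133, 224, 29, 32, 643], [0.52, -0.308, 0.008])
([231.6, 255.9], [217, 242, 30, 28, 649], [0.646, -0.145, 0.034])
([296.9, 316.5], [189, 269, 220, 96, 2833], [0.821, -0.063, 0.014])
([18.0, 297.2], [0, 279, 39, 38, 1165], [0.558, -0.603, 0.018])
([312.
[... 911 characters left out ...]
9, 104, 26, 12, 245], [0.402, 0.603, 0.014])
([244.5, 108.9], [232, 104, 26, 11, 231], [0.511, 0.613, 0.009])
([140.1, 118.3], [115, 114, 52, 10, 187], [0.177, 0.56, 0.014])
([419.6, 226.3], [382, 160, 74, 127, 1453], [0.89, -0.063, 0.009])
([407.9, 232.4], [372, 164, 71, 131, 1540], [0.854, -0.088, 0.013])
([395.8, 239.0], [362, 168, 67, 135, 1579], [0.818, -0.11, 0.014])
([240.7, 252.0], [228, 240, 26, 25, 504], [0.466, -0.106, 0.001])
([317.6, 255.7], [303, 243, 30, 25, 557], [0.63, -0.157, 0.021])
([284.2, 302.7], [270, 284, 30, 41, 939], [0.543, -0.284, 0.017])
[ 0.6334 -0.1397  0.03  ] [ 0.63221048 -0.13942826  0.02755743]
[ 0.6326 -0.1423  0.03  ] [ 0.63220452 -0.14421881  0.03166916]
```

View pics/scene_crop.png

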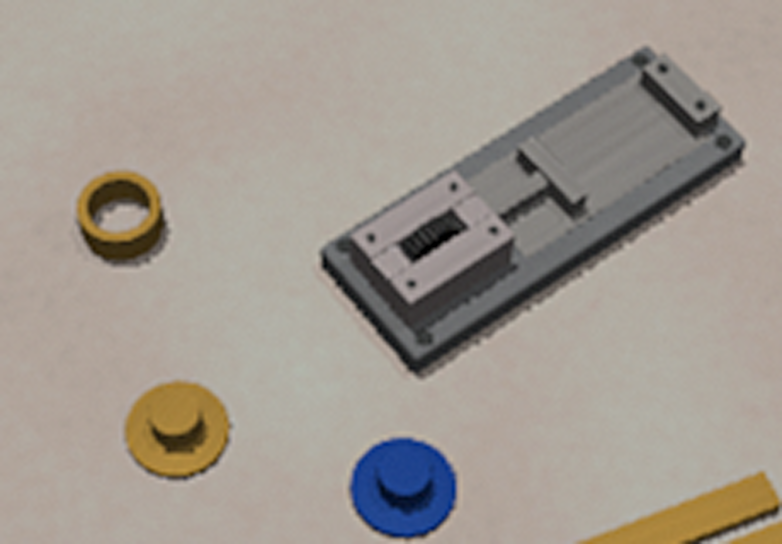

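View pics/side_crop.png

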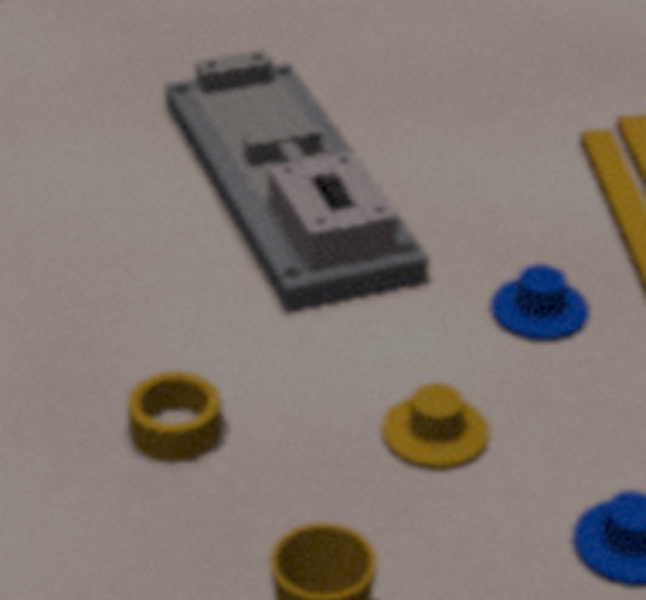

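The scene crop shows the base's top corners at (322,252), (645,48), (745,145) and (413,360). The deck corners, slot and jaw are also clear, so I'll fit the gauge frame.

```bash
cat > g.py <<'E'
from m import *
def c(s,u,v,z,o): return onz(s,o[0]+(u+.5)/3.4-.5,o[1]+(v+.5)/3.4-.5,z)
oS=(180,130);oD=(190,130)
def rep(name,P):
    P=np.array(P)[:,:2]; print(name,P.round(4).tolist(),[np.linalg.norm(P[i]-P[(i+1)%4]).round(4) for i in range(4)])
    ax=(P[1]-P[0]+P[2]-P[3]); yaw=np.degrees(np.arctan2(ax[1],ax[0])); print('center',P.mean(0).round(4),'ydir',yaw.round(2)); return P
rep('base S',[c(S,*p,.025,oS) for p in [(322,252),(645,47),(745,145),(413,362)]])
rep('base D',[c(D,*p,.025,oD) for p in [(285,292),(168,87),(290,68),(427,262)]])
rep('deck S',[c(S,*p,.060,oS) for p in [(352,236),(455,171),(514,238),(411,303)]])
rep('deck D',[c(D,*p,.060,oD) for p in [(304,232),(270,168),(348,155),(398,213)]])
for p in [(517,150),(585,207)]: print('jaw S',c(S,*p,.045,oS).round(4))
print('slot S',c(S,433,236,.067,oS),'slot D',c(D,333,191,.065,oD))
for s in (S,D):
  hsv=cv2.cvtColor(s['frame'],cv2.COLOR_RGB2HSV);
E
python3 g.py | grep -v '^(\['
```

```text
scene
side
[ 0.6334 -0.1397  0.03  ] [ 0.63221048 -0.13942826  0.02755743]
[ 0.6326 -0.1423  0.03  ] [ 0.63220452 -0.14421881  0.03166916]
base S [[0.552, -0.0054], [0.4772, 0.2823], [0.5828, 0.3078], [0.6545, 0.0186]] [np.float64(0.2973), np.float64(0.1086), np.float64(0.298), np.float64(0.1053)]
center [0.5666 0.1508] ydir 104.24
base D [[0.5482, -0.0091], [0.4793, 0.2808], [0.5824, 0.3032], [0.6525, 0.0171]] [np.float64(0.2979), np.float64(0.1055), np.float64(0.2946), np.float64(0.1076)]
center [0.5656 0.148 ] ydir 103.57
deck S [[0.5678, 0.0101], [0.5459, 0.0956], [0.6102, 0.11], [0.6303, 0.0262]] [np.float64(0.0882), np.float64(0.0659), np.float64(0.0862), np.float64(0.0645)]
center [0.5886 0.0605] ydir 103.94
deck D [[0.5634, 0.0125], [0.5472, 0.0964], [0.6063, 0.1089], [0.6321, 0.0297]] [np.float64(0.0855), np.float64(0.0604), np.float64(0.0832), np.float64(0.0708)]
center [0.5873 0.0619] ydir 104.43
jaw S [0.5372 0.148  0.045 ]
jaw S [0.5979 0.1709 0.045 ]
slot S [0.59217785 0.05837493 0.067     ] slot D [0.5886182  0.05442536 0.065     ]
```

```bash
cat > p.py <<'E'
from h import *
import sys
from scipy.spatial.transform import Rotation as Ro
def plan(x,y,z,yawdeg):
    s=robot.state(); R=Ro.from_euler('xyz',s['orientation']); T=Ro.from_euler('xyz',[np.pi,0,np.radians(yawdeg)])
    print('shift',R.inv().apply(np.array([x,y,z])-s['position']).round(4),'turn',(R.inv()*T).as_rotvec().round(4),'t',round(s['clock'],2),'F',s['ft_force'].round(2),'gap',round(s['finger_gap'],3))
if __name__=='__main__': plan(*map(float,sys.argv[1:5]))
E
python3 p.py 0.57 0.13 0.22 104
```

```text
shift [-0.4975 -0.3678 -0.0016] turn [-8.000e-04  4.000e-04  9.977e-01] t 0.15 F [-0.28  0.39 -0.83] gap 1.001
```

Emit:
{"method": "drive_tool", "body": {"steps": [[[-0.03,-0.022,0],[0,0,0.1],0.6],[[-0.07,-0.052,0],[0,0,0.2],0.6],[[-0.11,-0.081,0],[0,0,0.3],0.6],[[-0.15,-0.111,0],[0,0,0.4],0.6],[[-0.19,-0.14,0],[0,0,0.5],0.6]], "force": 10}}

```text
clock: 0.65
position: [0.3532, 0.4432, 0.2185]
orientation: [-3.142, 0.0, 2.309]
ft_force: [0.7, 0.5, 0.2]
finger_gap: 0.632
```

```bash
python3 p.py 0.57 0.13 0.22 104
```

```text
shift [-0.3776 -0.0504 -0.0015] turn [-0.000e+00  1.000e-04  4.939e-01] t 0.65 F [0.74 0.48 0.21] gap 0.632
```

Emit:
{"method": "drive_tool", "body": {"steps": [[[-0.04,-0.005,0],[0,0,0.1],0.6],[[-0.08,-0.01,0],[0,0,0.2],0.6],[[-0.12,-0.016,0],[0,0,0.3],0.6],[[-0.16,-0.021,0],[0,0,0.4],0.6],[[-0.2,-0.026,0],[0,0,0.494],0.6]]}}

```text
clock: 1.15
position: [0.4692, 0.2784, 0.2186]
orientation: [3.142, 0.0, 1.815]
ft_force: [1.5, 0.7, -0.0]
finger_gap: 0.598
```

```bash
python3 p.py 0.57 0.13 0.22 104
```

```text
shift [-0.1684  0.062  -0.0014] turn [ 0.      0.     -0.0004] t 1.15 F [ 1.46  0.65 -0.05] gap 0.598
```

Emit:
{"method": "drive_tool", "body": {"steps": [[[-0.04,0.015,0],[0,0,0],0.6],[[-0.08,0.03,0],[0,0,0],0.6],[[-0.12,0.044,0],[0,0,0],0.6],[[-0.155,0.058,0],[0,0,0],0.6],[[-0.168,0.062,0],[0,0,0],0.6]]}}

```text
clock: 1.65
position: [0.5711, 0.1298, 0.2181]
orientation: [-3.141, 0.0, 1.816]
ft_force: [-0.3, 0.3, -0.4]
finger_gap: 0.6
```

Run:
```python
from h import *
s=snap('wrist');save(s,'w1.png');np.savez('/tmp/w1.npz',**s)
print(robot.state()['position'])
O=np.array([.5636,.1592]);u=np.array([-.2419,.9703])
```

```text
[0.57120898 0.12957828 0.21811131]
```

View pics/w1.png

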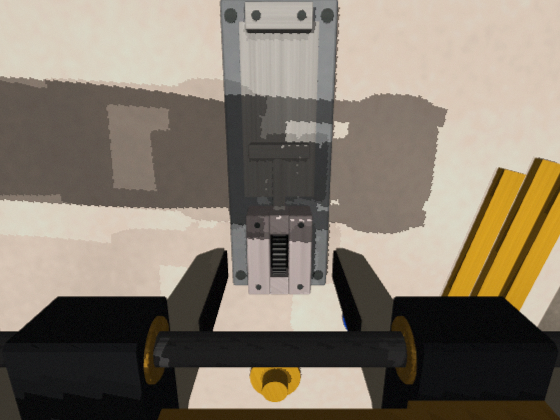

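The wrist view shows the whole gauge, close to square with the tool. The anvil is at (280,18), the jaw at about (280,151), the deck spans (248–312, 215–293), and the slot is at (280,255). The rosette is at (275,380).

Run:
```python
from h import *
s=dict(np.load('/tmp/w1.npz'))
O=np.array([.5636,.1592]);a=np.radians(14);ex=np.array([np.cos(a),np.sin(a)]);ey=np.array([-np.sin(a),np.cos(a)])
def g(n,u,v,z):
    p=onz(s,u,v,z)[:2]; d=p-O; print(n,p.round(4),'gauge',(d@ex*1e3).round(1),(d@ey*1e3).round(1), 'depth z',dep(s,u,v)[2].round(3))
g('anvL',246,30,.045);g('anvR',313,30,.045);g('anvback',280,2,.045)
g('deckTL',248,215,.06);g('deckTR',311,215,.06);g('deckBL',249,293,.06);g('deckBR',312,293,.06)
g('slot',280,255,.066);g('slotT',280,234,.06);g('slotB',280,276,.06);g('slotL',271,255,.062);g('slotR',289,255,.062)
g('bedL',221,60,.025);g('bedR',336,60,.025);g('bedL2',233,283,.025);g('bedR2',329,283,.025)
g('jawT',280,143,.045);g('jawB',280,160,.045);g('ros',275,391,.03)
im=cv2.resize(s['frame'][0:300,200:360],None,fx=4,fy=4,interpolation=cv2.INTER_CUBIC)
cv2.imwrite('pics/w1a.png',cv2.cvtColor(cv2.convertScaleAbs(im[400:1000],alpha=1.8),cv2.COLOR_RGB2BGR))
```

```text
anvL [0.5075 0.2599] gauge -30.1 111.2 depth z 0.037
anvR [0.5652 0.2743] gauge 29.4 111.3 depth z 0.025
anvback [0.5314 0.2885] gauge 0.1 133.2 depth z 0.043
deckTL [0.5468 0.0962] gauge -31.5 -57.0 depth z 0.058
deckTR [0.6075 0.1114] gauge 31.0 -57.0 depth z 0.057
deckBL [0.5669 0.0105] gauge -32.8 -145.1 depth z 0.058
deckBR [0.6322 0.0269] gauge 34.5 -145.0 depth z -0.002
slot [0.5875 0.0645] gauge 0.3 -97.7 depth z 0.067
slotT [0.5826 0.0843] gauge 0.3 -77.3 depth z 0.057
slotB [0.5941 0.0383] gauge 0.3 -124.7 depth z 0.057
slotL [0.579  0.0604] gauge -8.9 -99.6 depth z 0.036
slotR [0.5969 0.0649] gauge 9.5 -99.6 depth z 0.059
bedL [0.4871 0.2315] gauge -56.7 88.6 depth z 0.0
bedR [0.5945 0.2583] gauge 54.0 88.7 depth z 0.0
bedL2 [ 0.5475 -0.0027] gauge -54.8 -153.2 depth z 0.024
bedR2 [0.6567 0.0247] gauge 57.8 -153.1 depth z -0.001
jawT [0.5609 0.1708] gauge 0.2 11.9 depth z 0.036
jawB [0.5649 0.1547] gauge 0.2 -4.7 depth z 0.041
ros [ 0.6322 -0.1407] gauge -6.0 -307.6 depth z 0.029
```

View pics/w1a.png

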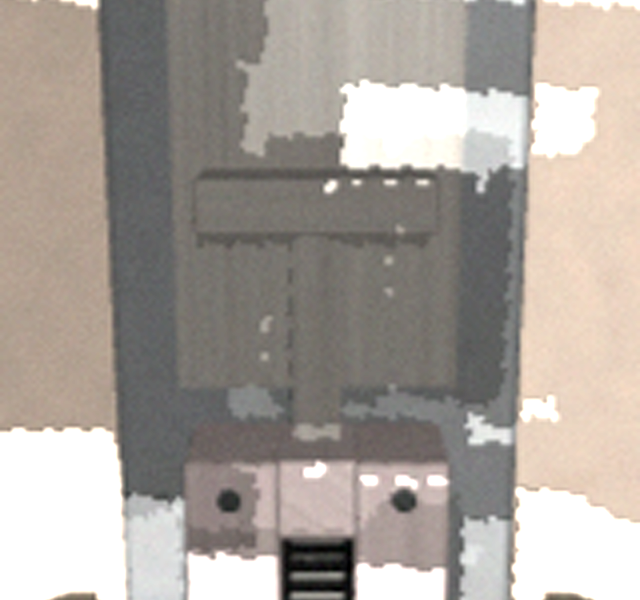

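Emit:
{"method": "drive_tool", "body": {"steps": [[[-0.04,0,0],[0,0,0],0.6],[[-0.085,-0.002,0.01],[0,0,0],0.6],[[-0.13,-0.003,0.03],[0,0,0],0.6],[[-0.17,-0.004,0.05],[0,0,0],0.6],[[-0.21,-0.005,0.07],[0,0,0],0.6]]}}

```text
clock: 2.2
position: [0.6165, -0.0729, 0.148]
orientation: [3.141, -0.0, 1.819]
ft_force: [0.6, 0.0, -0.4]
finger_gap: 0.597
```

```bash
python3 p.py 0.633 -0.141 0.09 104
```

```text
shift [-0.07   -0.0008  0.058 ] turn [ 0.0003 -0.0002  0.0043] t 2.2 F [ 0.65  0.   -0.42] gap 0.597
```

Emit:
{"method": "drive_tool", "body": {"steps": [[[-0.025,0,0.02],[0,0,0.004],0.6],[[-0.05,0,0.04],[0,0,0.004],0.6],[[-0.068,-0.001,0.055],[0,0,0.004],0.6],[[-0.07,-0.001,0.058],[0,0,0.004],0.6],[[-0.07,-0.001,0.058],[0,0,0.004],0.6]]}}

```text
clock: 2.7
position: [0.6327, -0.1399, 0.0904]
orientation: [-3.141, -0.001, 1.815]
ft_force: [-0.1, -0.1, -0.3]
finger_gap: 0.6
```

```bash
python3 p.py 0.633 -0.141 0.010 104
python3 - <<'E'
from h import *
for n in ['wrist','side']:
    s=snap(n);save(s,n+'2.png')
E
```

```text
shift [-0.0012  0.0001  0.0804] turn [-0.0006 -0.0006 -0.0004] t 2.7 F [-0.1  -0.11 -0.29] gap 0.6
```

View pics/wrist2.png

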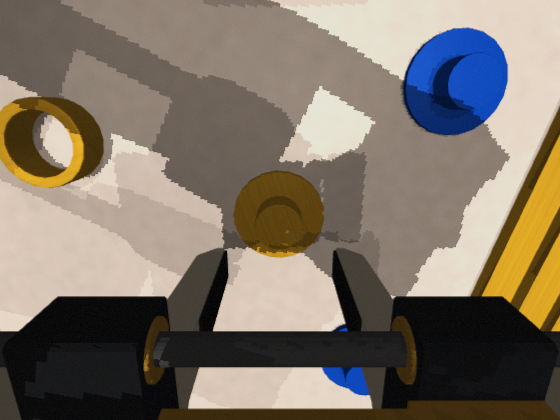

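View pics/side2.png

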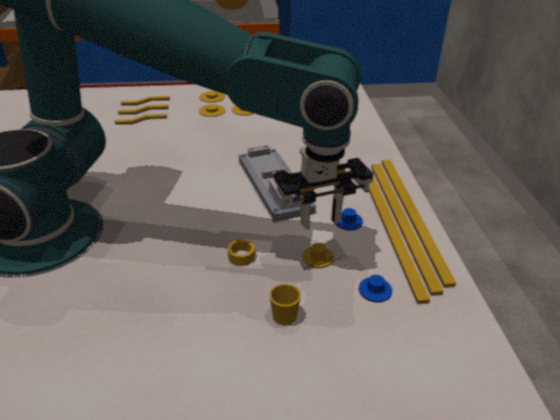

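The rosette (279,214) lies centred between the open fingers in the wrist view, and nothing else is near them. Descending.

Emit:
{"method": "drive_tool", "body": {"steps": [[[-0.001,0,0.02],[0,0,0],0.6],[[-0.001,0,0.045],[0,0,0],0.6],[[-0.001,0,0.065],[0,0,0],0.6],[[-0.001,0,0.077],[0,0,0],0.6],[[-0.001,0,0.079],[0,0,0],0.6]]}}

```text
clock: 3.3
position: [0.6328, -0.1407, 0.0111]
orientation: [-3.141, -0.001, 1.816]
ft_force: [-0.4, 0.3, 1.0]
finger_gap: 0.601
```

Emit:
{"method": "drive_tool", "body": {"steps": [[[0,0,0],[0,0,0],0.3],[[0,0,0],[0,0,0],0.3],[[0,0,0],[0,0,0],0.3],[[0,0,0],[0,0,0],0.3],[[0,0,0],[0,0,0],0.3]], "force": 12}}

```text
clock: 3.8
position: [0.6335, -0.1416, 0.0126]
orientation: [3.141, 0.001, 1.815]
ft_force: [-0.3, 1.0, 6.3]
finger_gap: 0.359
```

```bash
python3 p.py 0.633 -0.141 0.10 104
python3 - <<'E'
from h import *
for n in ['side']:
    s=snap(n);cv2.imwrite('pics/side3.png',cv2.cvtColor(cv2.resize(s['frame'][130:330,210:410],None,fx=3,fy=3),cv2.COLOR_RGB2BGR))
E
```

```text
shift [ 0.0007 -0.0002 -0.0874] turn [ 0.001   0.0005 -0.0003] t 3.8 F [-0.33  1.    6.35] gap 0.359
```

View pics/side3.png

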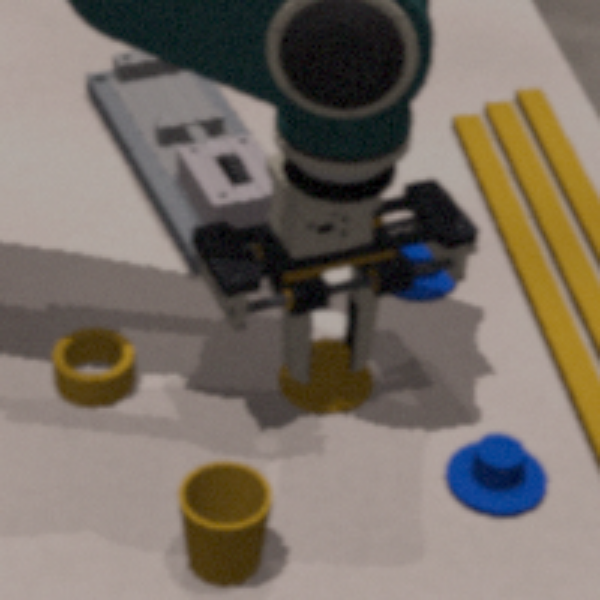

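Gap 0.359 (33 mm) matches the hub. Lifting.

Emit:
{"method": "drive_tool", "body": {"steps": [[[0,0,-0.005],[0,0,0],0.3],[[0,0,-0.02],[0,0,0],0.3],[[0,0,-0.045],[0,0,0],0.3],[[0,0,-0.075],[0,0,0],0.3],[[0,0,-0.1],[0,0,0],0.3]], "force": 18}}

```text
clock: 4.35
position: [0.6332, -0.1416, 0.1144]
orientation: [3.14, 0.001, 1.815]
ft_force: [0.9, -0.5, -1.8]
finger_gap: 0.358
```

```bash
python3 p.py 0.548 0.221 0.14 104
python3 - <<'E'
from h import *
s=snap('wrist');save(s,'w4.png')
s=snap('side');cv2.imwrite('pics/side4.png',cv2.cvtColor(cv2.resize(s['frame'][100:300,210:410],None,fx=3,fy=3),cv2.COLOR_RGB2BGR))
E
```

```text
shift [ 0.3724  0.0049 -0.0258] turn [ 0.0011  0.0006 -0.0004] t 4.35 F [ 0.87 -0.5  -1.78] gap 0.358
```

View pics/w4.png

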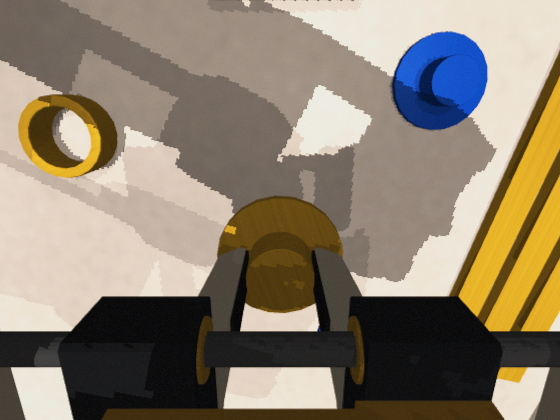

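View pics/side4.png

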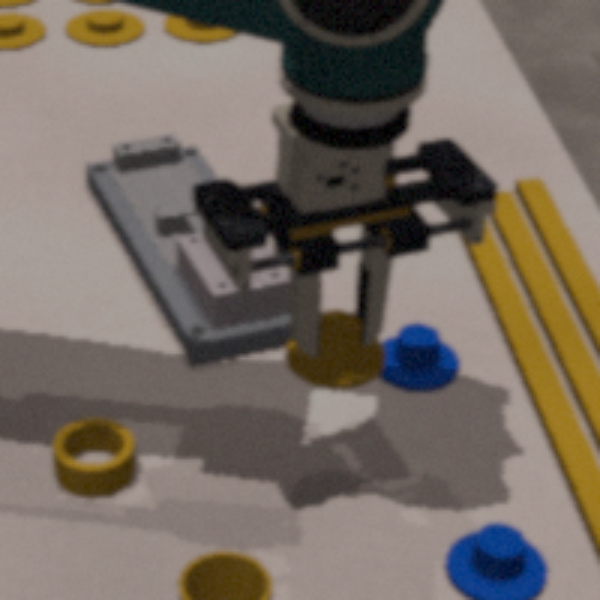

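Emit:
{"method": "drive_tool", "body": {"steps": [[[0.015,0,-0.01],[0,0,0],0.3],[[0.045,0.001,-0.02],[0,0,0],0.3],[[0.08,0.001,-0.026],[0,0,0],0.3],[[0.12,0.002,-0.026],[0,0,0],0.3],[[0.16,0.002,-0.026],[0,0,0],0.3]]}}

```text
clock: 4.95
position: [0.5951, 0.0162, 0.1371]
orientation: [-3.141, -0.001, 1.815]
ft_force: [0.5, -0.6, -1.6]
finger_gap: 0.356
```

Emit:
{"method": "drive_tool", "body": {"steps": [[[0.04,0,0],[0,0,0],0.3],[[0.08,0.001,0],[0,0,0],0.3],[[0.12,0.001,0],[0,0,0],0.3],[[0.155,0.002,0],[0,0,0],0.3],[[0.18,0.003,0],[0,0,0],0.3]]}}

```text
clock: 5.45
position: [0.5541, 0.1921, 0.1369]
orientation: [-3.14, -0.0, 1.816]
ft_force: [-0.5, -0.3, -1.6]
finger_gap: 0.357
```

```bash
python3 p.py 0.548 0.221 0.06 104
```

```text
shift [0.0295 0.0012 0.0769] turn [-0.0014 -0.0003  0.001 ] t 5.45 F [-0.46 -0.29 -1.64] gap 0.357
```

Emit:
{"method": "drive_tool", "body": {"steps": [[[0.012,0.001,0.01],[0,0,0],0.3],[[0.022,0.001,0.02],[0,0,0],0.3],[[0.029,0.001,0.03],[0,0,0],0.3],[[0.029,0.001,0.04],[0,0,0],0.3],[[0.029,0.001,0.045],[0,0,0],0.3]]}}

```text
clock: 5.95
position: [0.5494, 0.2172, 0.0909]
orientation: [-3.14, 0.0, 1.814]
ft_force: [0.2, 0.0, -1.7]
finger_gap: 0.36
```

```bash
python3 p.py 0.548 0.221 0.038 104
python3 - <<'E'
from h import *
s=snap('wrist');save(s,'w5.png')
s=snap('side');cv2.imwrite('pics/side5.png',cv2.cvtColor(cv2.resize(s['frame'][80:240,190:350],None,fx=3.7,fy=3.7),cv2.COLOR_RGB2BGR))
E
```

```text
shift [ 0.004  -0.0004  0.0529] turn [-0.0018  0.0004 -0.0008] t 5.95 F [ 0.2   0.03 -1.68] gap 0.36
```

View pics/w5.png

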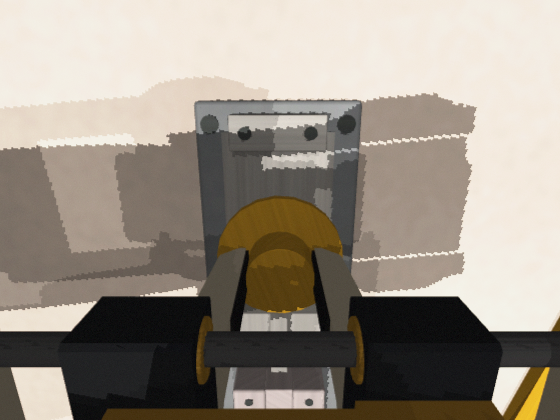

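View pics/side5.png

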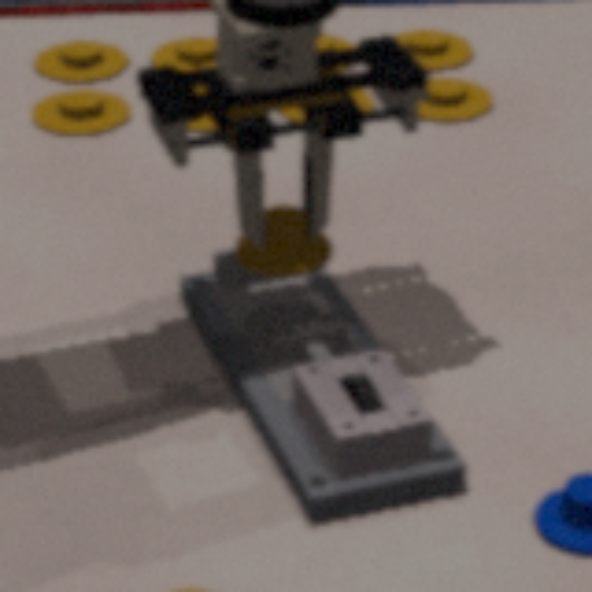

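Emit:
{"method": "drive_tool", "body": {"steps": [[[0.001,0,0.01],[0,0,0],0.3],[[0.002,0,0.022],[0,0,0],0.3],[[0.003,0,0.034],[0,0,0],0.3],[[0.003,0,0.042],[0,0,0],0.3],[[0.003,0,0.046],[0,0,0],0.3]]}}

```text
clock: 6.55
position: [0.5486, 0.2208, 0.0453]
orientation: [-3.14, 0.0, 1.815]
ft_force: [-0.5, 0.2, -0.9]
finger_gap: 0.358
```

Emit:
{"method": "drive_tool", "body": {"steps": [[[0,0,0],[0,0,0],0.3],[[0,0,0.001],[0,0,0],0.3],[[0,0,0.002],[0,0,0],0.3],[[0,0,0.003],[0,0,0],0.3],[[0,0,0.004],[0,0,0],0.3]]}}

```text
clock: 7.05
position: [0.5491, 0.2209, 0.0428]
orientation: [3.141, -0.0, 1.815]
ft_force: [-0.0, 0.9, -1.2]
finger_gap: 0.361
```

Emit:
{"method": "drive_tool", "body": {"steps": [[[0,0,0.001],[0,0,0],0.3],[[0,0,0.0015],[0,0,0],0.3],[[0,0,0.002],[0,0,0],0.3],[[0,0,0.0025],[0,0,0],0.3],[[0,0,0.0025],[0,0,0],0.3]]}}

```text
clock: 7.55
position: [0.549, 0.2209, 0.0401]
orientation: [-3.141, -0.0, 1.815]
ft_force: [0.0, -0.5, -1.9]
finger_gap: 0.353
```

Emit:
{"method": "drive_tool", "body": {"steps": [[[0,0,0.0005],[0,0,0],0.3],[[0,0,0.001],[0,0,0],0.3],[[0,0,0.001],[0,0,0],0.3]]}}

```text
clock: 7.85
position: [0.549, 0.2209, 0.0391]
orientation: [-3.141, 0.0, 1.815]
ft_force: [0.1, 1.2, -1.0]
finger_gap: 0.352
```

Emit:
{"method": "drive_tool", "body": {"steps": [[[0,0,0.0005],[0,0,0],0.3],[[0,0,0.001],[0,0,0],0.3],[[0,0,0.001],[0,0,0],0.3]]}}

```text
clock: 8.15
position: [0.549, 0.2209, 0.0381]
orientation: [-3.141, -0.0, 1.815]
ft_force: [-0.3, -1.0, -2.2]
finger_gap: 0.355
```

Emit:
{"method": "drive_tool", "body": {"steps": [[[0,0,0.0005],[0,0,0],0.3],[[0,0,0.0005],[0,0,0],0.3]]}}

```text
clock: 8.35
position: [0.549, 0.2209, 0.0377]
orientation: [3.142, -0.0, 1.815]
ft_force: [-0.8, 0.3, -1.7]
finger_gap: 0.356
```

Emit:
{"method": "drive_tool", "body": {"steps": [[[0,0,0.0005],[0,0,0],0.3],[[0,0,0.0005],[0,0,0],0.3]]}}

```text
clock: 8.55
position: [0.5491, 0.2209, 0.0376]
orientation: [3.141, -0.0, 1.815]
ft_force: [-2.5, -2.0, 4.5]
finger_gap: 0.358
```

Emit:
{"method": "drive_tool", "body": {"steps": [[[0,0,0.0005],[0,0,0],0.3],[[0,0,0.0005],[0,0,0],0.3]]}}

```text
clock: 8.75
position: [0.5491, 0.221, 0.0376]
orientation: [3.141, -0.0, 1.815]
ft_force: [-6.0, -2.1, 10.7]
finger_gap: 0.355
```

Emit:
{"method": "drive_tool", "body": {"steps": [[[0,0,0.0005],[0,0,0],0.3],[[0,0,0.0005],[0,0,0],0.3]]}}

```text
clock: 8.95
position: [0.5492, 0.2209, 0.0376]
orientation: [3.141, 0.0, 1.815]
ft_force: [-8.7, -2.9, 14.9]
finger_gap: 0.357
```

Contact came at TCP z = 0.0376, exactly as predicted. I'll ease off the press, then release.

Emit:
{"method": "drive_tool", "body": {"steps": [[[0,0,-0.0012],[0,0,0],0.3],[[0,0,-0.0012],[0,0,0],0.3],[[0,0,-0.0012],[0,0,0],0.6],[[0,0,-0.0012],[0,0,0],0.6],[[0,0,-0.0012],[0,0,0],0.6]]}}

```text
clock: 9.45
position: [0.549, 0.2209, 0.0371]
orientation: [-3.141, 0.0, 1.815]
ft_force: [0.8, -0.0, -0.5]
finger_gap: 0.566
```

Emit:
{"method": "drive_tool", "body": {"steps": [[[0,0,0],[0,0,0],0.6],[[0,0,-0.01],[0,0,0],0.6],[[0,0,-0.03],[0,0,0],0.6],[[0,0,-0.06],[0,0,0],0.6],[[0,0,-0.1],[0,0,0],0.6]]}}

```text
clock: 9.95
position: [0.5483, 0.2207, 0.1378]
orientation: [-3.14, 0.0, 1.815]
ft_force: [-0.1, -0.3, -0.3]
finger_gap: 0.599
```

Emit:
{"method": "drive_tool", "body": {"steps": [[[-0.03,0,-0.02],[0,0,0],0.0],[[-0.07,0,-0.02],[0,0,0],0.0],[[-0.1,0,-0.02],[0,0,0],0.0],[[-0.12,0,-0.02],[0,0,0],0.0],[[-0.12,0,-0.02],[0,0,0],0.0]], "force": 20}}

```text
clock: 10.45
position: [0.5785, 0.1025, 0.1582]
orientation: [3.141, 0.0, 1.812]
ft_force: [-0.1, 0.3, -0.3]
finger_gap: 0.22
```

```bash
python3 p.py 0.5885 0.059 0.09 104
python3 - <<'E'
from h import *
s=snap('wrist');save(s,'w6.png');np.savez('/tmp/w6.npz',**s)
s=snap('side');np.savez('/tmp/side6.npz',**s);cv2.imwrite('pics/side6.png',cv2.cvtColor(cv2.resize(s['frame'][80:240,190:350],None,fx=3.7,fy=3.7),cv2.COLOR_RGB2BGR))
s=snap('scene');np.savez('/tmp/scene6.npz',**s);cv2.imwrite('pics/scene6.png',cv2.cvtColor(cv2.resize(s['frame'][100:260,250:410],None,fx=3.7,fy=3.7),cv2.COLOR_RGB2BGR))
E
```

```text
shift [-0.0446 -0.0007  0.0682] turn [ 0.0006  0.0004 -0.0027] t 10.45 F [-0.11  0.28 -0.31] gap 0.22
```

View pics/w6.png

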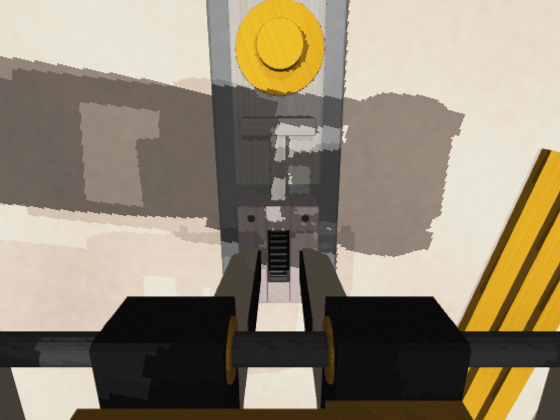

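View pics/scene6.png

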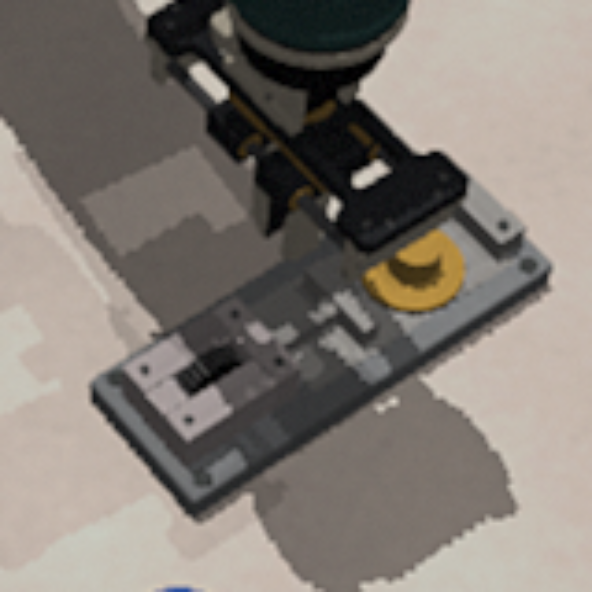

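View pics/side6.png

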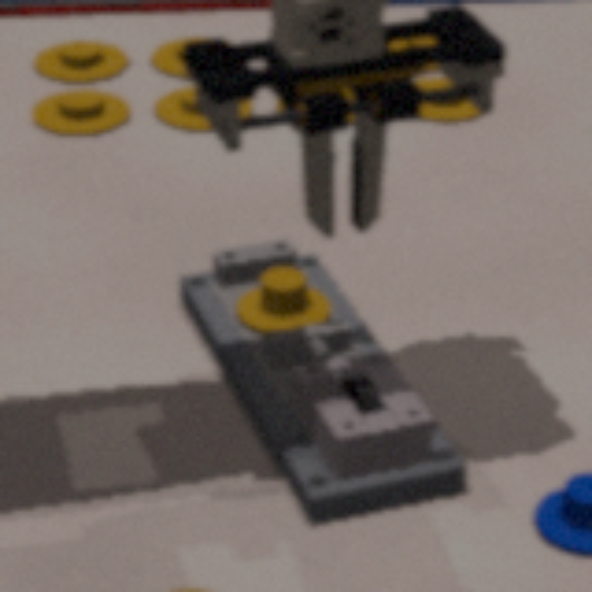

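The rosette sits flat on the bed in the gap and is released. In the wrist view its hub is at (280,42), the jaw at (278,126) and the slot at (279,257).

Run:
```python
from h import *
s=dict(np.load('/tmp/w6.npz'))
O=np.array([.5631,.1611]);a=np.radians(14);ex=np.array([np.cos(a),np.sin(a)]);ey=np.array([-np.sin(a),np.cos(a)])
def g(n,u,v,z):
    p=onz(s,u,v,z)[:2]; d=p-O; print(n,p.round(4),'gauge',(d@ex*1e3).round(1),(d@ey*1e3).round(1))
g('deck front',278,207,.06);g('slotT',279,230,.06);g('slotB',279,283,.06);g('deckback',279,302,.06);g('L',268,245,.062);g('R',290,245,.062);g('jaw',278,118,.045);g('hub',280,42,.055)
D=s['depth']; 
for v in range(226,290,6): print(v,dep(s,279,v).round(4),end=' ')
```

```text
deck front [0.5769 0.1027] gauge -0.7 -60.1
slotT [0.5824 0.0837] gauge 0.0 -79.8
slotB [0.5941 0.0362] gauge -0.2 -128.7
deckback [0.5986 0.0179] gauge -0.2 -147.5
L [0.5766 0.0694] gauge -9.1 -92.2
R [0.5942 0.0737] gauge 9.0 -92.3
jaw [0.5606 0.1691] gauge -0.5 8.4
hub [0.5495 0.2209] gauge 1.3 61.3
226 [0.5818 0.0861 0.0573] 232 [0.5835 0.0794 0.0532] 238 [0.5842 0.0763 0.0588] 244 [0.5851 0.0726 0.0624] 250 [0.5863 0.068  0.0639] 256 [0.5872 0.0642 0.067 ] 262 [0.5885 0.0591 0.0672] 268 [0.5897 0.0542 0.0681] 274 [0.5913 0.0473 0.0653] 280 [0.594  0.0366 0.0557] 286 [0.5952 0.0317 0.0571]
```

```bash
python3 p.py 0.5915 0.0465 0.08 104
```

```text
shift [-0.06   -0.001   0.0777] turn [ 0.0003 -0.0002 -0.0004] t 10.6 F [-0.17 -0.31  0.1 ] gap 0.094
```

Emit:
{"method": "drive_tool", "body": {"steps": [[[-0.02,0,0.015],[0,0,0],0.0],[[-0.045,-0.001,0.035],[0,0,0],0.0],[[-0.06,-0.001,0.055],[0,0,0],0.0],[[-0.06,-0.001,0.07],[0,0,0],0.0],[[-0.06,-0.001,0.077],[0,0,0],0.0]]}}

```text
clock: 11.1
position: [0.5909, 0.0469, 0.0789]
orientation: [-3.14, -0.001, 1.815]
ft_force: [-0.7, 0.3, 0.2]
finger_gap: 0.006
```

Emit:
{"method": "drive_tool", "body": {"steps": [[[0,0,0.002],[0,0,0],0.0],[[0,0,0.004],[0,0,0],0.0],[[0,0,0.006],[0,0,0],0.0],[[0,0,0.0075],[0,0,0],0.0],[[0,0,0.0075],[0,0,0],0.0]]}}

```text
clock: 11.6
position: [0.5916, 0.0462, 0.073]
orientation: [3.141, 0.0, 1.815]
ft_force: [-1.5, 0.1, -0.3]
finger_gap: 0.008
```

```bash
python3 p.py 0.5915 0.0465 0.07 104
python3 - <<'E'
from h import *
s=snap('side');cv2.imwrite('pics/side7.png',cv2.cvtColor(cv2.resize(s['frame'][80:240,190:350],None,fx=3.7,fy=3.7),cv2.COLOR_RGB2BGR))
E
```

```text
shift [0.0004 0.     0.003 ] turn [ 0.0002  0.     -0.0002] t 11.6 F [-1.52  0.09 -0.3 ] gap 0.008
```

View pics/side7.png

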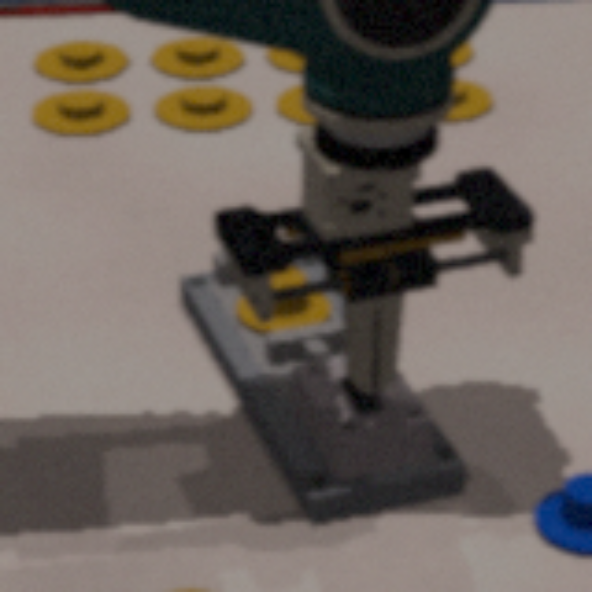

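The shut fingertips stand just above the wheel. Feeling for the rim now.

Emit:
{"method": "drive_tool", "body": {"steps": [[[0,0,0.0005],[0,0,0],0.0],[[0,0,0.001],[0,0,0],0.0],[[0,0,0.0015],[0,0,0],0.0],[[0,0,0.0015],[0,0,0],0.0]]}}

```text
clock: 12.05
position: [0.5915, 0.046, 0.0713]
orientation: [-3.142, 0.0, 1.815]
ft_force: [-0.2, 0.0, -0.2]
finger_gap: 0.005
```

Emit:
{"method": "drive_tool", "body": {"steps": [[[0,0,0.0005],[0,0,0],0.0],[[0,0,0.001],[0,0,0],0.0],[[0,0,0.001],[0,0,0],0.0]]}}

```text
clock: 12.35
position: [0.5915, 0.046, 0.0702]
orientation: [-3.141, -0.0, 1.815]
ft_force: [-0.4, -0.2, -0.5]
finger_gap: 0.007
```

Emit:
{"method": "drive_tool", "body": {"steps": [[[0,0,0.0005],[0,0,0],0.0],[[0,0,0.001],[0,0,0],0.0],[[0,0,0.001],[0,0,0],0.0]]}}

```text
clock: 12.65
position: [0.5915, 0.046, 0.0693]
orientation: [-3.141, -0.0, 1.815]
ft_force: [0.0, -1.1, -0.4]
finger_gap: 0.004
```

Emit:
{"method": "drive_tool", "body": {"steps": [[[0,0,0.0005],[0,0,0],0.0],[[0,0,0.001],[0,0,0],0.0],[[0,0,0.001],[0,0,0],0.0]]}}

```text
clock: 12.95
position: [0.5916, 0.046, 0.0683]
orientation: [3.142, -0.0, 1.815]
ft_force: [0.6, 0.2, 0.7]
finger_gap: 0.005
```

Emit:
{"method": "drive_tool", "body": {"steps": [[[0,0,0.0005],[0,0,0],0.0],[[0,0,0.0005],[0,0,0],0.0]]}}

```text
clock: 13.15
position: [0.5916, 0.046, 0.0681]
orientation: [3.141, 0.0, 1.815]
ft_force: [-1.3, -0.4, 2.7]
finger_gap: 0.012
```

Emit:
{"method": "drive_tool", "body": {"steps": [[[0,0,0.0005],[0,0,0],0.0],[[0,0,0.0005],[0,0,0],0.0]]}}

```text
clock: 13.35
position: [0.5917, 0.046, 0.0679]
orientation: [3.141, 0.0, 1.815]
ft_force: [-2.6, -0.8, 5.9]
finger_gap: 0.01
```

Rim contact at z ≈ 0.068 with 6 N. Stroking toward gauge +y.

Emit:
{"method": "drive_tool", "body": {"steps": [[[0.001,0,0],[0,0,0],0.0],[[0.0025,0,0],[0,0,0],0.0],[[0.004,0,0],[0,0,0],0.0],[[0.0055,0,0],[0,0,0],0.0],[[0.007,0,0],[0,0,0],0.0]]}}

```text
clock: 13.85
position: [0.5902, 0.0523, 0.0687]
orientation: [3.141, 0.001, 1.815]
ft_force: [-5.3, -3.9, 15.1]
finger_gap: 0.006
```

Emit:
{"method": "drive_tool", "body": {"steps": [[[0.001,0,-0.0006],[0,0,0],0.0],[[0.0025,0,-0.0008],[0,0,0],0.0],[[0.004,0,-0.0008],[0,0,0],0.0],[[0.0055,0,-0.0008],[0,0,0],0.0]]}}

```text
clock: 14.25
position: [0.5888, 0.0578, 0.0691]
orientation: [3.141, 0.001, 1.815]
ft_force: [-3.5, -3.1, 10.6]
finger_gap: 0.006
```

Emit:
{"method": "drive_tool", "body": {"steps": [[[0.0015,0,0],[0,0,0],0.0],[[0.003,0,0],[0,0,0],0.0],[[0.0045,0,0],[0,0,0],0.0]]}}

```text
clock: 14.55
position: [0.5877, 0.0621, 0.0692]
orientation: [3.141, 0.001, 1.815]
ft_force: [-4.3, -4.5, 12.2]
finger_gap: 0.004
```

Emit:
{"method": "drive_tool", "body": {"steps": [[[0.0015,0,-0.0003],[0,0,0],0.0],[[0.003,0,-0.0003],[0,0,0],0.0],[[0.0045,0,-0.0003],[0,0,0],0.0],[[0.006,0,-0.0003],[0,0,0],0.0]]}}

```text
clock: 14.95
position: [0.5862, 0.068, 0.0693]
orientation: [3.141, 0.001, 1.815]
ft_force: [-4.1, -3.2, 9.5]
finger_gap: 0.001
```

Run:
```python
from h import *
s=snap('wrist');save(s,'w8.png');np.savez('/tmp/w8.npz',**s); print(robot.state()['position'],robot.state()['ft_force'])
```

```text
[0.58616322 0.0681468  0.06930419] [-2.98563107 -2.8863781  10.42960955]
```

View pics/w8.png

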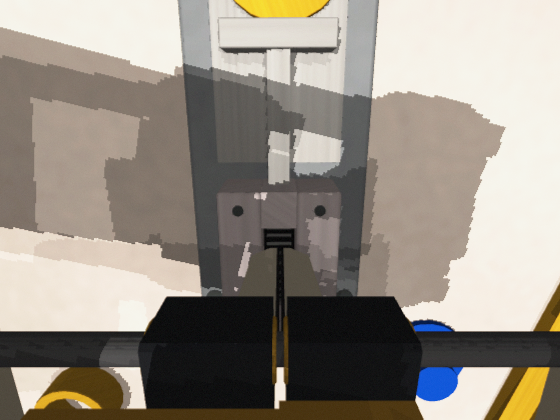

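The jaw (front edge at row 17) has advanced to just about the rosette's flange. I'll compute its position.

```bash
cat > j.py <<'E'
from h import *
O=np.array([.5631,.1611]);a=np.radians(14);ex=np.array([np.cos(a),np.sin(a)]);ey=np.array([-np.sin(a),np.cos(a)])
def g(s,n,u,v,z):
    p=onz(s,u,v,z)[:2]; d=p-O; print(n,'gauge',(d@ex*1e3).round(1),(d@ey*1e3).round(1))
E
python3 - <<'E'
from j import *
s=dict(np.load('/tmp/w8.npz')); g(s,'jaw face',278,17,.045); g(s,'jaw back',278,47,.045);g(s,'deck',278,192,.06)
E
python3 p.py 0.5885 0.060 0.07 104
```

```text
jaw face gauge -0.9 25.8
jaw back gauge -1.0 12.3
deck gauge -1.1 -59.2
shift [-0.0085  0.0003 -0.0007] turn [ 0.0005  0.0008 -0.0005] t 15.0 F [-2.99 -2.89 10.43] gap 0.005
```

The jaw face is at +25.8 mm, so about 18 mm of rim is left. I'll lift, return and stroke again.

Emit:
{"method": "drive_tool", "body": {"steps": [[[0,0,-0.005],[0,0,0],0.0],[[-0.005,0,-0.008],[0,0,0],0.0],[[-0.015,0,-0.008],[0,0,0],0.0],[[-0.022,0,-0.006],[0,0,0],0.0],[[-0.023,0,-0.003],[0,0,0],0.0]]}}

```text
clock: 15.5
position: [0.5917, 0.0449, 0.0711]
orientation: [-3.141, 0.0, 1.814]
ft_force: [0.4, 0.4, -0.2]
finger_gap: 0.006
```

Emit:
{"method": "drive_tool", "body": {"steps": [[[0,0,0],[0,0,0],0.0],[[0,0,0.001],[0,0,0],0.0],[[0,0,0.002],[0,0,0],0.0],[[0,0,0.002],[0,0,0],0.0]]}}

```text
clock: 15.9
position: [0.5915, 0.0462, 0.0693]
orientation: [-3.141, -0.0, 1.815]
ft_force: [-0.2, -0.9, 0.9]
finger_gap: 0.002
```

Emit:
{"method": "drive_tool", "body": {"steps": [[[0,0,0.0005],[0,0,0],0.0],[[0,0,0.0005],[0,0,0],0.0]]}}

```text
clock: 16.1
position: [0.5916, 0.0462, 0.0691]
orientation: [3.141, -0.0, 1.815]
ft_force: [-0.5, 0.6, 0.8]
finger_gap: 0.006
```

Emit:
{"method": "drive_tool", "body": {"steps": [[[0,0,0.0003],[0,0,0],0.0],[[0,0,0.0003],[0,0,0],0.0]]}}

```text
clock: 16.3
position: [0.5916, 0.0461, 0.0689]
orientation: [3.141, -0.0, 1.815]
ft_force: [-0.8, 0.4, 3.2]
finger_gap: 0.004
```

Emit:
{"method": "drive_tool", "body": {"steps": [[[0,0,0.0003],[0,0,0],0.0],[[0.001,0,0.0003],[0,0,0],0.0],[[0.0025,0,0.0003],[0,0,0],0.0],[[0.004,0,0.0003],[0,0,0],0.0]]}}

```text
clock: 16.7
position: [0.5909, 0.0493, 0.0692]
orientation: [3.141, 0.001, 1.815]
ft_force: [-1.7, -5.0, 10.0]
finger_gap: 0.004
```

Emit:
{"method": "drive_tool", "body": {"steps": [[[0.0015,0,0],[0,0,0],0.0],[[0.003,0,0],[0,0,0],0.0],[[0.004,0,0],[0,0,0],0.0]]}}

```text
clock: 17.0
position: [0.5899, 0.0533, 0.0695]
orientation: [3.141, 0.001, 1.815]
ft_force: [-4.9, -4.1, 12.8]
finger_gap: 0.005
```

Emit:
{"method": "drive_tool", "body": {"steps": [[[0.0015,0,-0.0004],[0,0,0],0.0],[[0.003,0,-0.0004],[0,0,0],0.0],[[0.0045,0,-0.0004],[0,0,0],0.0]]}}

```text
clock: 17.3
position: [0.5888, 0.0577, 0.0696]
orientation: [3.141, 0.001, 1.815]
ft_force: [-4.9, -2.7, 9.1]
finger_gap: 0.004
```

Emit:
{"method": "drive_tool", "body": {"steps": [[[0.001,0,0],[0,0,0],0.0],[[0.002,0,0],[0,0,0],0.0],[[0.003,0,0],[0,0,0],0.0]]}}

```text
clock: 17.6
position: [0.588, 0.0606, 0.0695]
orientation: [3.141, 0.001, 1.815]
ft_force: [-3.3, -3.6, 9.3]
finger_gap: 0.006
```

Run:
```python
from h import *
s=snap('wrist');save(s,'w9.png');np.savez('/tmp/w9.npz',**s); print(robot.state()['position'],robot.state()['ft_force'])
s=snap('scene');cv2.imwrite('pics/scene9.png',cv2.cvtColor(cv2.resize(s['frame'][100:260,250:410],None,fx=3.7,fy=3.7),cv2.COLOR_RGB2BGR))
```

```text
[0.58801864 0.06076803 0.06952755] [-3.79012382 -1.87610332  9.17273522]
```

View pics/w9.png

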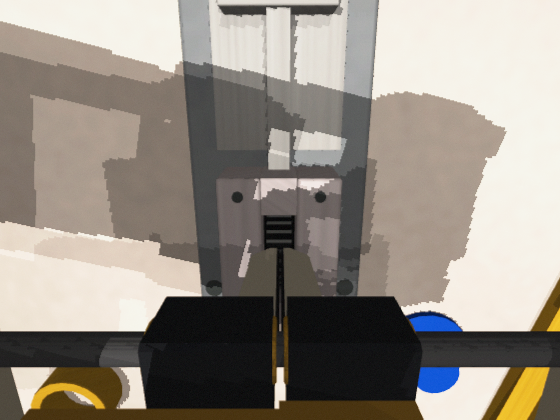

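View pics/scene9.png

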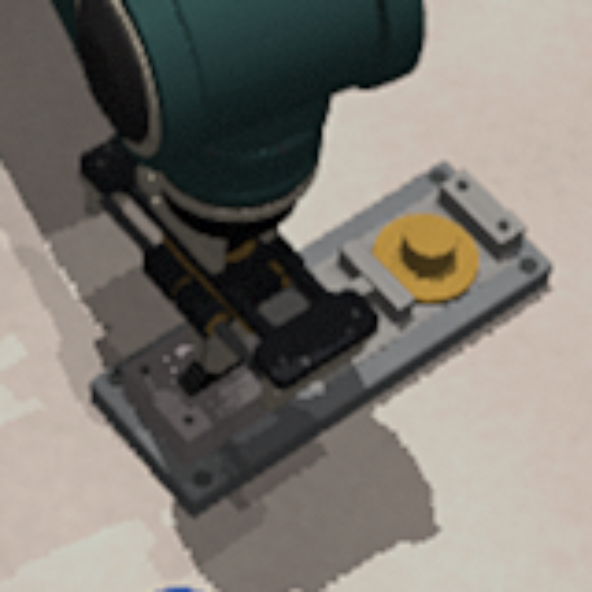

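The side-on scene view shows the jaw pushing the rosette, with a few mm left to the anvil. Continuing in small steps and watching the drag.

Emit:
{"method": "drive_tool", "body": {"steps": [[[0.001,0,0],[0,0,0],0.0],[[0.002,0,0],[0,0,0],0.0],[[0.002,0,0],[0,0,0],0.0]]}}

```text
clock: 18.0
position: [0.5875, 0.0627, 0.0695]
orientation: [3.141, 0.001, 1.815]
ft_force: [-3.6, -2.1, 9.2]
finger_gap: 0.002
```

Emit:
{"method": "drive_tool", "body": {"steps": [[[0.001,0,0],[0,0,0],0.0],[[0.002,0,0],[0,0,0],0.0],[[0.002,0,0],[0,0,0],0.0]]}}

```text
clock: 18.3
position: [0.5871, 0.0645, 0.0695]
orientation: [3.141, 0.001, 1.815]
ft_force: [-2.8, -3.2, 8.8]
finger_gap: 0.006
```

Emit:
{"method": "drive_tool", "body": {"steps": [[[0.001,0,0],[0,0,0],0.0],[[0.001,0,0],[0,0,0],0.0]]}}

```text
clock: 18.5
position: [0.587, 0.0653, 0.0695]
orientation: [3.141, 0.001, 1.815]
ft_force: [-0.1, -4.1, 7.5]
finger_gap: 0.006
```

Emit:
{"method": "drive_tool", "body": {"steps": [[[0.001,0,0],[0,0,0],0.0],[[0.001,0,0],[0,0,0],0.0]]}}

```text
clock: 18.7
position: [0.5869, 0.0663, 0.0695]
orientation: [3.14, 0.001, 1.815]
ft_force: [0.5, -4.5, 6.7]
finger_gap: 0.005
```

Run:
```python
from h import *
s=snap('wrist');save(s,'w10.png');np.savez('/tmp/w10.npz',**s); print(robot.state()['position'],robot.state()['ft_force'])
s=snap('scene');cv2.imwrite('pics/scene10.png',cv2.cvtColor(cv2.resize(s['frame'][130:230,300:400],None,fx=6,fy=6,interpolation=cv2.INTER_CUBIC),cv2.COLOR_RGB2BGR))
```

```text
[0.58693547 0.06628792 0.06949823] [ 0.53480215 -3.48108977  6.71490752]
```

View pics/scene10.png

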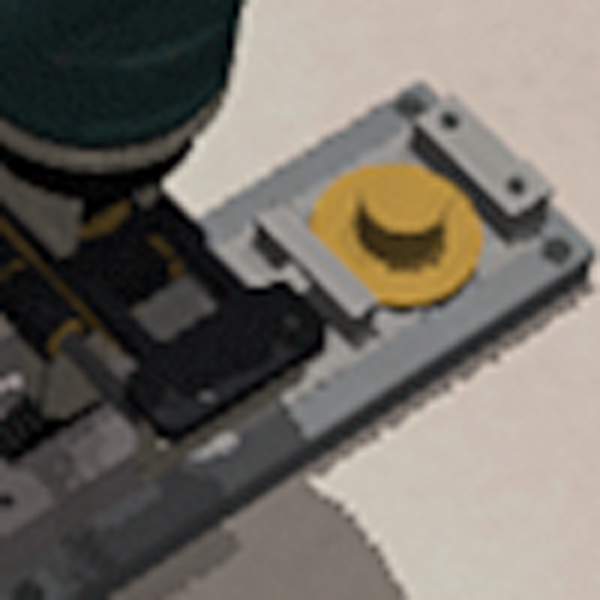

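The force is now purely along the stroke (about 4 N). That indicates the wheel has stalled and the fingertip is slipping. I'll do one slightly firmer short rub, about 11 N, to make it snug.

Emit:
{"method": "drive_tool", "body": {"steps": [[[0,0,0.0004],[0,0,0],0.0],[[0.001,0,0.0005],[0,0,0],0.0],[[0.002,0,0.0005],[0,0,0],0.0]]}}

```text
clock: 19.1
position: [0.5868, 0.0679, 0.0694]
orientation: [3.14, 0.002, 1.814]
ft_force: [2.0, -5.8, 9.5]
finger_gap: 0.006
```

Emit:
{"method": "drive_tool", "body": {"steps": [[[0.001,0,0.0001],[0,0,0],0.0],[[0.002,0,0.0002],[0,0,0],0.0],[[0.002,0,0.0002],[0,0,0],0.0]]}}

```text
clock: 19.4
position: [0.5864, 0.0701, 0.0693]
orientation: [3.139, 0.002, 1.815]
ft_force: [0.4, -5.9, 9.8]
finger_gap: 0.005
```

The drag saturates at 5.9 N (slip), so the rosette is nipped at roughly 5 N. Lifting straight off and backing away to look.

Emit:
{"method": "drive_tool", "body": {"steps": [[[0,0,-0.004],[0,0,0],0.0],[[0,0,-0.015],[0,0,0],0.0],[[0,0,-0.04],[0,0,0],0.0],[[0,0,-0.08],[0,0,0],0.0],[[-0.02,0,-0.12],[0,0,0],0.0]]}}

```text
clock: 19.9
position: [0.5895, 0.0525, 0.1897]
orientation: [-3.141, -0.001, 1.817]
ft_force: [0.2, -0.4, -0.1]
finger_gap: 0.006
```

Emit:
{"method": "drive_tool", "body": {"steps": [[[-0.02,-0.01,0],[0,0,0],0.0],[[-0.05,-0.03,0],[0,0,0],0.0],[[-0.06,-0.03,0],[0,0,0],0.0],[[-0.06,-0.03,0],[0,0,0],0.0],[[-0.06,-0.03,0],[0,0,0],0.0]]}}

```text
clock: 20.4
position: [0.5758, -0.0137, 0.1882]
orientation: [3.142, -0.0, 1.815]
ft_force: [0.0, -0.2, 0.5]
finger_gap: 0.004
```

Run:
```python
from h import *
st=robot.state();print(st['clock'],st['position'],st['ft_force'])
for n,b in (('wrist',(160,0,400,180)),('side',(220,120,340,210)),('scene',(290,120,410,210))):
    s=snap(n);np.savez(f'/tmp/{n}11.npz',**s);save(s,n+'11.png')
    k=800/(b[2]-b[0]); cv2.imwrite(f'pics/{n}11c.png',cv2.cvtColor(cv2.resize(s['frame'][b[1]:b[3],b[0]:b[2]],None,fx=k,fy=k,interpolation=cv2.INTER_CUBIC),cv2.COLOR_RGB2BGR))
```

```text
20.4 [ 0.57575055 -0.01366947  0.1881995 ] [ 0.02941412 -0.23298465  0.48511169]
```

View pics/wrist11.png

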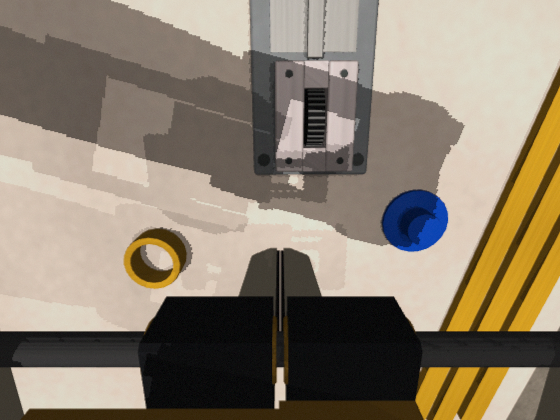

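View pics/side11c.png

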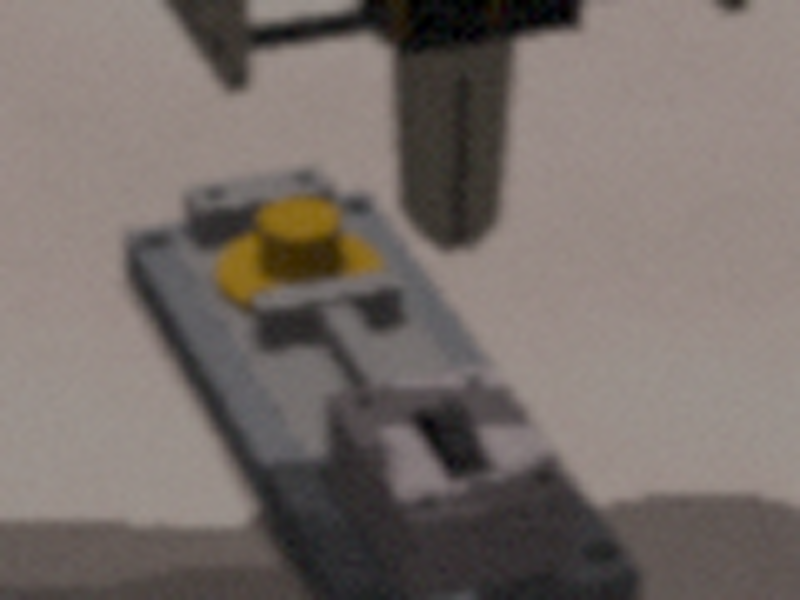

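View pics/scene11c.png

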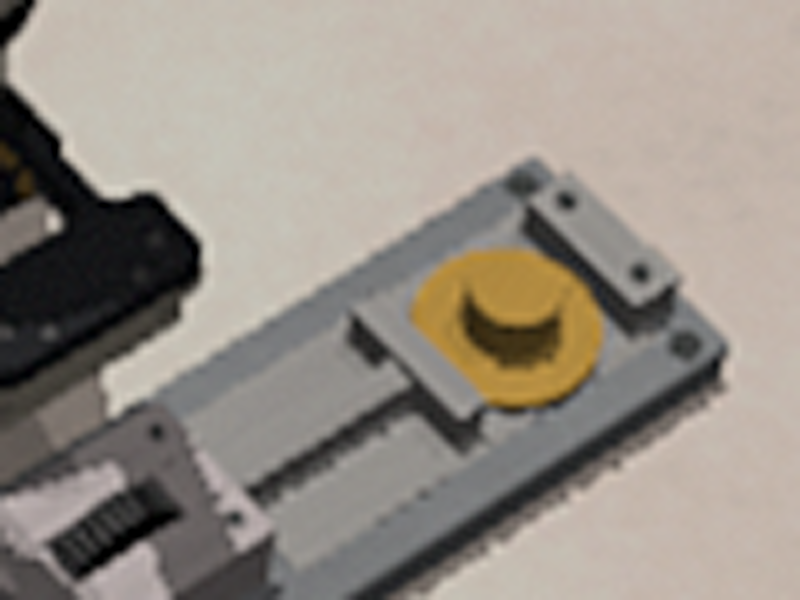

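The picture doesn't settle whether the flange touches the anvil. I'll raise the hand over the gauge for a near-vertical wrist view.

Emit:
{"method": "drive_tool", "body": {"steps": [[[0.02,0.0,-0.015],[0,0,0],0.0],[[0.06,0.015,-0.04],[0,0,0],0.0],[[0.1,0.03,-0.05],[0,0,0],0.0],[[0.135,0.03,-0.05],[0,0,0],0.0],[[0.145,0.03,-0.05],[0,0,0],0.0]]}}

```text
clock: 21.05
position: [0.569, 0.1373, 0.2382]
orientation: [3.141, -0.001, 1.818]
ft_force: [-0.5, 0.8, 0.1]
finger_gap: 0.006
```

Emit:
{"method": "drive_tool", "body": {"steps": [[[0,0,0],[0,0,0],0.0],[[0,0,0],[0,0,0],0.0]]}}

```text
clock: 21.25
position: [0.5697, 0.1335, 0.2378]
orientation: [-3.141, 0.0, 1.815]
ft_force: [-0.1, -0.8, -0.3]
finger_gap: 0.004
```

Run:
```python
from h import *
s=snap('wrist');np.savez('/tmp/w12.npz',**s);save(s,'w12.png')
b=(180,20,380,170);cv2.imwrite('pics/w12c.png',cv2.cvtColor(cv2.resize(s['frame'][b[1]:b[3],b[0]:b[2]],None,fx=4,fy=4,interpolation=cv2.INTER_CUBIC),cv2.COLOR_RGB2BGR))
```

```text
(no output)
```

View pics/w12.png

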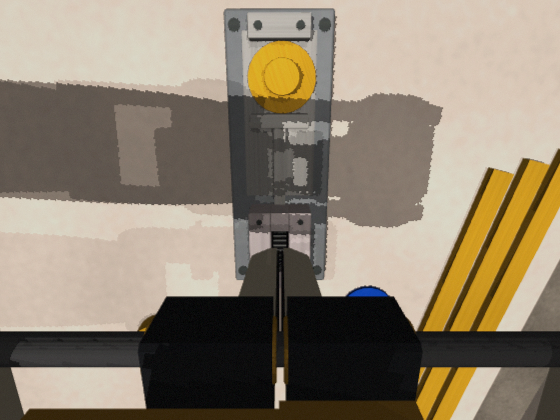

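View pics/w12c.png

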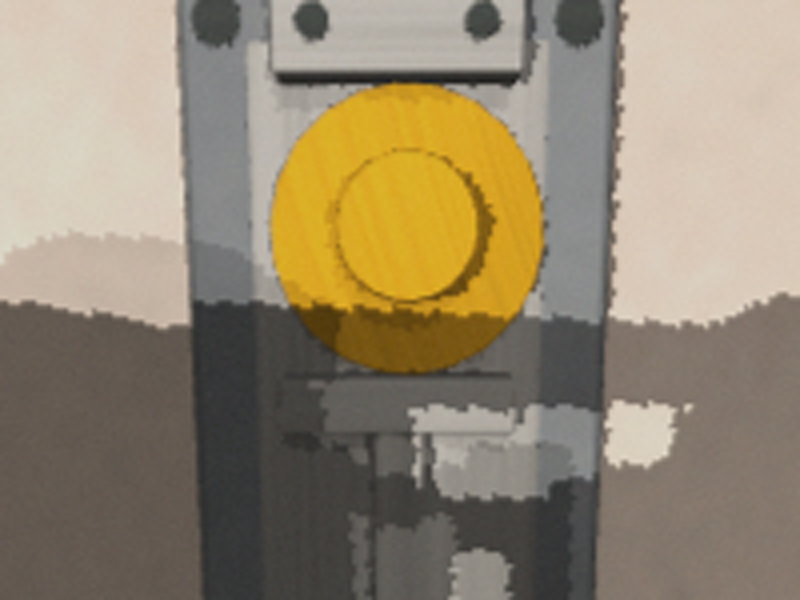

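Run:
```python
from j import *
s=dict(np.load('/tmp/w12.npz'))
g(s,'anvil',280,38,.045);g(s,'jaw',279.5,113.7,.045);g(s,'flange far',281.5,40.9,.031);g(s,'flange near',281.5,113,.031)
g(s,'anvil foot',280,40.2,.031)
st=robot.state();print(st['ft_force'],st['clock'])
```

```text
anvil gauge -0.2 109.8
jaw gauge -0.7 40.7
flange far gauge 1.3 109.4
flange near gauge 1.3 40.9
anvil foot gauge -0.2 110.0
[-0.20556176 -0.71498337  0.48955057] 21.3
```

The jaw-to-anvil gap measures 69 mm (70 nominal, within about 1 mm). The flange spans both faces, and the hand is clear. Handing in.

Run:
```python
from h import *
s=snap('side')
for n,p in (('collar',(240.7,252)),('cup',(284.2,302.7))): pass
hsv=cv2.cvtColor(s['frame'],cv2.COLOR_RGB2HSV); m=cv2.inRange(hsv,(15,120,50),(35,255,255))
n,l,st,c=cv2.connectedComponentsWithStats(m)
print([ (c[i].round(1).tolist(),int(st[i,4])) for i in range(1,n) if st[i,4]>60 and c[i][1]>200])
print(robot.close_job())
```

```text
[([419.7, 226.6], 1450), ([408.0, 232.6], 1532), ([395.9, 239.0], 1575), ([240.9, 252.0], 513), ([284.4, 302.9], 955)]
the job is handed in; nothing more can be done
None
```

I laid the brass rosette flat on the gauge bed and let go of it. I then closed the jaw with two fingertip strokes on the thumbwheel until it nipped the rosette against the anvil. The job was handed in at about 21 s of the 61 s allowed.

- **Wheel work:** I pressed the rim with about 6 to 15 N, so for a moment above the 5 to 10 N you suggested but well under 35 N. At the end the wheel stalled and the finger slipped at about 6 N of drag. From that I estimate a nip of about 5 N; I did not measure it.
- **Placing:** pressing the rosette down onto the bed peaked at about 15 N before I eased off and released it.
- **Final position:** in the last wrist picture the jaw face is at gauge y = +40.7 mm (nominal +40) and the anvil face at +109.8 mm. The flange spans 40.9 to 109.4 mm. That leaves at most a few tenths of a millimetre to the anvil, less than the camera can resolve.
- **Surroundings:** the hand was about 24 cm up with no force on it. The cup and collar had not moved in the side view (within 0.2 pixel).

One disagreement: my first fit of the gauge position was about 2 mm off along y. I corrected it against the anvil and deck edges before placing the rosette.

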